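Lock the castle nut of a book press

ROBOT

A 6-joint arm with a two-finger parallel gripper is mounted at the origin on the work surface. World frame = base frame: x ahead of the robot, y to its left, z up, the work surface at z = 0. Lengths are in mm, angles in rad, forces in N, time in s.
With the tool pointing down it reaches from about 350 to 875 mm from the base axis. Payload 4.2 kg.
Tool frame: the origin (TCP) lies midway between the tips of the shut fingers; the grasp point (between the pads) lies 19 mm behind it; z points along the fingers, y is the line along which they close (so a half turn about z gives the same grasp; the last joint's range is limited). The gripper opens to 85 mm and grips with 20 to 120 N. Pads are 22 mm wide; open, the fingers measure 114 mm over their backs; the gripper's body (76 mm by 85 mm) begins 54 mm behind the grasp point. The pads swing forward as they close: fully open they stand 13 mm farther back than shut.
Start: joints at [1.515, 0.385, 0.008, 0, -1.194, -0.259], TCP at [193.484, 594.275, 231.312] pointing down, gripper open.
Joint ranges: [-3.14, 3.14], [-1.21, 2.06], [-1.07, 1.41], [-3.16, 2.05], [-2.99, -0.16], [-3.1, 3.1]. Speed limits (rad/s): [2.79, 2.79, 3.14, 3.14, 3.14, 3.14].

INTERFACE

Orientations are given as a unit quaternion [x, y, z, w].
In Python, from bench import arm gives the robot as it stands.
- The arm moves only by the tool send_rows, never from a script. Its argument "targets" is a list of rows, each an object of numbers: "gripper": the gripper command: -1 is fully open, 1 is shut, values between are in proportion; "x", "y", "z": the shift along the tool's x, y, z in cm; "ax", "ay", "az": the turn, a rotation vector about the tool's x, y, z in degrees. A call has 1 to 5 rows; each row shifts and turns the commanded pose from where the row before left it, along the tool's axes as they then stand; what a row does not reach is not made up. A row lasts 1/12 s, in which the tool goes at most 41.7 mm and 7.16 degrees, less where a joint would pass 70% of its speed; a pose out of reach is approached as far as the arm can. A call is refused whole if a number of a shift passes 4.17 or a number of a turn 7.16, either way. A call with a gripper value outside its range is refused whole. The fingers move at their own pace and stop on an object; the grip force is fixed at half the most. Time passes only in rows, so rows that do not move let the fingers close. It gives the time, the measured TCP pose, the force, the opening and the grip force at its end, in the units of the state.
- arm.read_state(): the state, without advancing time (a new reading comes with each control period).
- arm.get_image(name): name is "scene" or "top" or "wrist"; returns (picture, depth): 384x512x3 uint8, red, green, blue; 384x512 float32, mm along the optical axis (not along the pixel's ray), 0 where there is no reading.
- arm.camera_model(name): a dict with "fx", "fy", "cx", "cy" (pixels), "cam_to_world" (4x4, takes a point from camera to world coordinates). Camera axes: x right, y down, z forward; pixel columns grow to the right and rows downward; lengths in mm; the calibration is good to about 2 mm. A picture is of the moment at which its call begins: read the wrist's pose just before it. camera_model takes no time and is no camera call; for the wrist camera it gives the pose at the moment of the call.
- arm.job_done(): hands the job in; it is judged then, once.
Trained networks look in the newest picture that a camera, given by its name, has taken for a name from the list of things; names that differ only in an ending like _2 or _b are one class to them, and where a whole thing is asked for, a point or a joint stands for the part that bears it (a point fixed in the world has none). Each returns a list of dicts, best first, with "score" (0 to 1); they miss things now and then, are a little off and sometimes report something else, mostly with a low value. They report only what shows in the picture. A call takes as long as a camera call.
- arm.boxes_of(camera, thing): "rect" ([left, top, width, height] in pixels, round what is visible of it).
The state is a dict: "clock": time; "joints": joint angles; "joint_vel": joint speeds; "joint_efforts": joint torques, N m; "position": TCP position; "ee_rot": TCP orientation; "contact_force": force on the tool from outside, world axes, zero at the start; "wrist_torque": the same for the moment, N m; "gripper_width": finger opening in mm; "grasp_force": force on a finger pad.
Only numpy, scipy, OpenCV 4.12 (cv2) and the standard library are available. Lean on these libraries where they do the work, as an engineer would, in place of code of your own. Each camera call takes 0.05 s, during which the arm holds its last target. There are 200 camera calls.

TASK

The booklets in the press have been pressed, and the big castle nut still has to be locked. Push its bar clockwise (seen from above, the tightening way) until the next slot lines up with the cross hole in the spindle, without running well past it and without turning back to the previous slot; then push the locking pin fully home through slot and hole until its head is up against the bracket. Leave the cup, the card box and the glue stick where they stand.

Things in the scene. Friction and masses are not known exactly. Their poses are not given: they have to be found in the camera images.
- press: Book press fixed on the table: steel base and wooden top board, each 230 (its x) by 370 mm (its y, -100 to +270), 22 thick; board's upper face 90 mm above the table, booklets between. Origin on the table under the axis of the big 40 mm spindle, z up. A thin second spindle with a small plain nut at y = +225 (top 130 mm high) needs nothing.
- spindle_end (a point): Centre of the big spindle's end face, on the nut's axis, 152 mm above the table. Its 9 mm cross hole runs along the press's y axis, 135 mm above the table; a dark saw line across this face shows the hole's direction.
- nut (a joint): Turn of the big dark castle nut (rad), growing clockwise from above (tightening). Slots meet the cross hole at 0, 1.047 and 2.094; it starts at 0.15 to 0.8, so the next is 1.047. Within 0.08 of it the pin passes freely; further off it runs against the crown. Turning takes about 0.35 N m; it stays where left. The bar's direction, anticlockwise from the press's x axis, is 2.094 minus this value.
- nut_crown (a point): Centre of the castle nut's crown top, on the axis, 144 mm above the table. Dark steel nut: 60 mm hexagon from 94 to 126 mm above the table, above it the crown, 58 mm across, with six slots 13 mm wide and 18 mm deep, every 60 degrees.
- bar_end (a point): Centre of the rounded end of the straight 14 mm round steel bar fixed in the nut's side: on its centre line, 150 mm from the spindle's axis (the rounding reaches 7 mm further), 124 mm above the table. The bar rises slightly: its centre line is 110 mm above the table at the nut.
- pin (a joint): Travel of the captive locking pin (m) along the press's +y, towards the spindle. Starts at 0 to 0.004 (drawn out); 0.076 is fully home, head against the bracket. It slides with about 2 N of friction and stays where it is left.
- pin_head (a point): Centre of the outer flat face of the locking pin's round steel head (32 mm across, 14 thick, axis along the press's y), 135 mm above the table; drawn out it is 174 mm from the spindle's axis, on its -y side. The 8 mm round-nosed shaft runs through the grey bracket (30 wide in x, y -84 to -62, top 150 mm above the table).
- cup: White open plastic cup, 72 mm across, 100 mm high, standing beyond the press; origin at the centre of its underside. Bystander.
- card_box: Orange card box with a paper band, 60 x 90 x 40 mm, lying beyond the press; origin at the centre of its underside. Bystander.
- glue_stick: Glue stick standing on end, red with a black cap, 31 mm across, 100 mm high, on the pin's side of the press; origin at the centre of its underside. Bystander.

How it is judged (in metres and radians):
At the end, for the whole second after the job is handed in: The nut stands still with its next slot on the cross hole (joint nut within 0.1 of 1.047) and the pin is through slot and hole, home to within 6 mm (joint pin above 0.070) (value of joint nut between 0.947 and 1.147 rad and value of joint pin above 0.07 m and velocity of joint nut between -0.05 and 0.05 rad/s); the robot touches nothing.
It fails at once if the nut is turned on well past the next slot (joint nut above 1.35) (value of joint nut above 1.35 rad).
It fails at once if the nut is turned back to the previous slot (joint nut below 0.05) (value of joint nut below 0.05 rad).
It fails at once if the cup, the card box or the glue stick is moved more than 30 mm (distance of any of cup, card_box, glue_stick from where it was at the start of the episode above 0.03 m).
It also fails if it takes over 53 s, if anything falls off the work surface, if the arm or the gripper's body presses on something with over 40 N, if the wrist force passes 120 N, or if a joint passes its speed limit or range.

## Working session

There is one attempt and no reset: what is moved stays moved. The work goes in short steps, Python scripts to look and compute and a tool call to move; the robot and the scene stay as the last step left them, time stands still between calls to the robot, and variables do not carry over. Pictures are saved under pics/ and viewed, at most 10 in all, crops included, and the job is handed in when it is done.

Besides the shell and the picture viewer there is one more tool, called as a command line: name --argument value ..., lists and objects as JSON in quotes. send_rows: Moves the arm, as the interface text tells. Its arguments: {"type":"object","properties":{"targets":{"type":"array"}},"required":["targets"]}

```bash
mkdir -p pics; ls; cat > h.py <<'E'
import numpy as np, cv2
from bench import arm
from scipy.spatial.transform import Rotation as R
def snap(n,f):
    im,d=arm.get_image(n); cv2.imwrite('pics/'+f,cv2.cvtColor(im,cv2.COLOR_RGB2BGR)); np.save('pics/'+f+'.npy',d); return im,d
def toworld(n,u,v,d):
    m=arm.camera_model(n); T=np.array(m['cam_to_world'])
    p=np.array([(u-m['cx'])/m['fx']*d,(v-m['cy'])/m['fy']*d,d,1]); return (T@p)[:3]
def atz(n,u,v,z):
    a=toworld(n,u,v,0);b=toworld(n,u,v,1000);t=(z-a[2])/(b[2]-a[2]);return a+t*(b-a)
def cloud(n,d):
    m=arm.camera_model(n); T=np.array(m['cam_to_world']);v,u=np.indices(d.shape)
    P=np.stack([(u-m['cx'])/m['fx']*d,(v-m['cy'])/m['fy']*d,d],-1)@T[:3,:3].T+T[:3,3]; P[d==0]=np.nan; return P
E
python3 - <<'E'
from h import *
for n in['top','scene']:
    im,d=snap(n,n+'1.png')
    for t in['press','spindle_end','nut_crown','bar_end','pin_head','cup','card_box','glue_stick']:
        r=arm.boxes_of(n,t)
        print(n,t,[(np.round(x['rect']).tolist(),round(x['score'],2)) for x in r[:2]])
s=arm.read_state();print(s)
E
```

```text
pics
top press [([109.0, 187.0, 189.0, 100.0], 0.9)]
top spindle_end [([109.0, 184.0, 185.0, 105.0], 0.58)]
top nut_crown [([152.0, 221.0, 85.0, 29.0], 0.92), ([223.0, 151.0, 33.0, 27.0], 0.58)]
top bar_end [([160.0, 222.0, 77.0, 23.0], 0.63)]
top pin_head [([242.0, 224.0, 55.0, 14.0], 0.64)]
top cup [([226.0, 151.0, 28.0, 25.0], 0.87)]
top card_box [([129.0, 154.0, 38.0, 30.0], 0.66), ([156.0, 219.0, 83.0, 29.0], 0.32)]
top glue_stick [([296.0, 181.0, 14.0, 13.0], 0.77), ([132.0, 153.0, 35.0, 26.0], 0.73)]
scene press [([231.0, 143.0, 185.0, 182.0], 0.65)]
scene spindle_end [([229.0, 144.0, 190.0, 181.0], 0.92)]
scene nut_crown [([278.0, 172.0, 72.0, 52.0], 0.65)]
scene bar_end [([279.0, 178.0, 69.0, 47.0], 0.74)]
scene pin_head [([241.0, 146.0, 37.0, 31.0], 0.67)]
scene cup [([204.0, 208.0, 34.0, 46.0], 0.58)]
scene card_box [([272.0, 283.0, 47.0, 56.0], 0.91)]
scene glue_stick [([198.0, 168.0, 13.0, 34.0], 0.59)]
{'clock': 0.9, 'joints': array([ 1.51455297e+00,  3.84704556e-01,  7.89455091e-03,  1.54693604e-06,
       -1.19397869e+00, -2.58582637e-01]), 'joint_vel': array([-1.19235822e-03, -2.24505381e-06,  2.44246098e-04,  1.75583039e-04,
       -1.12740245e-03,  8.08467799e-04]), 'joint_efforts': array([-7.01490153e-04, -3.92072833e+01,  1.88620126e+01,  4.19056088e+00,
       -2.56258872e-04,  4.92443419e-09]), 'position': array([193.51256574, 594.27049305, 231.30741636]), 'ee_rot': array([ 9.87636181e-01, -1.56763435e-01,  3.30343647e-07, -3.86692455e-06]), 'contact_force': array([ 0.26582264, -0.22542382,  0.23672814]), 'wrist_torque': array([0.03014674, 0.00738556, 0.02401237]), 'grasp_force': 0.0, 'gripper_width': 85.31218481378953}
```

```bash
python3 - <<'E'
from h import *
a=cv2.imread('pics/top1.png')[140:300,95:325]
cv2.imwrite('pics/topc.png',cv2.resize(a,None,fx=3.4,fy=3.4,interpolation=cv2.INTER_CUBIC))
d=np.load('pics/top1.png.npy');P=cloud('top',d)
def m(lo,hi):
    k=(P[...,2]>lo)&(P[...,2]<hi); 
    q=np.argwhere(k)
    return k,P[k]
k=(np.abs(P[...,2]-90)<5)&(np.indices(d.shape)[0]<300)
q=P[k][:,:2].astype(np.float32);print('board',len(q),cv2.minAreaRect(q))
for v,u in [(235,225),(230,290),(165,240),(168,148),(187,303),(228,160)]: print(u,v,P[v,u].round())
k=(P[...,2]>140)&(P[...,2]<165)
n,l,s,c=cv2.connectedComponentsWithStats(k.astype(np.uint8))
for i in range(1,n):
    if s[i,4]>8: print(s[i],c[i].round(1),P[l==i].mean(0).round(1))
E
```

```text
board 13147 ((552.3230590820312, 222.269775390625), (738.0509033203125, 362.70526123046875), 85.5945053100586)
225 235 [510.  30. 150.]
290 230 [ 525. -120.  139.]
240 165 [692.   0.   1.]
148 168 [672. 237.  37.]
303 187 [ 629. -155.   97.]
160 228 [520. 189.  90.]
[208 222  28  26 381] [221.7 234.7] [510.7  37.1 148.4]
[290 225   7  13  80] [293.3 230.8] [ 524.  -125.9  147.5]
[249 227  10  13 126] [253.6 232.9] [516.8 -35.3 149. ]
```

View pics/topc.png

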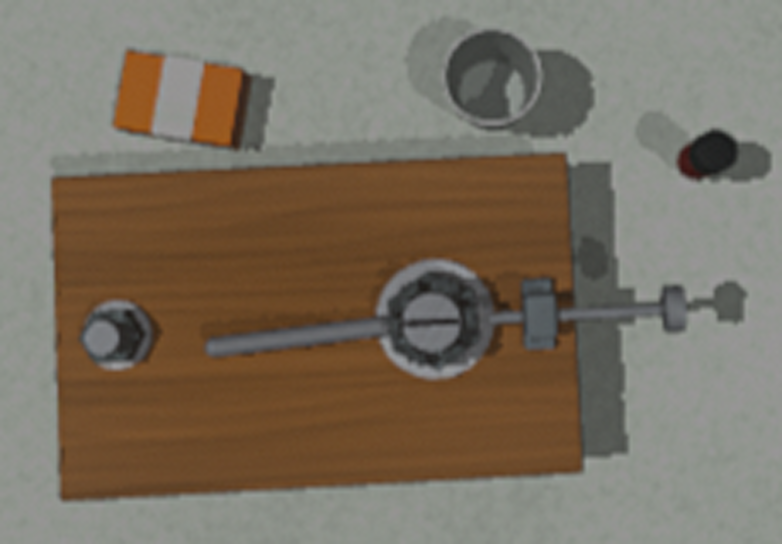

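View pics/scene1.png

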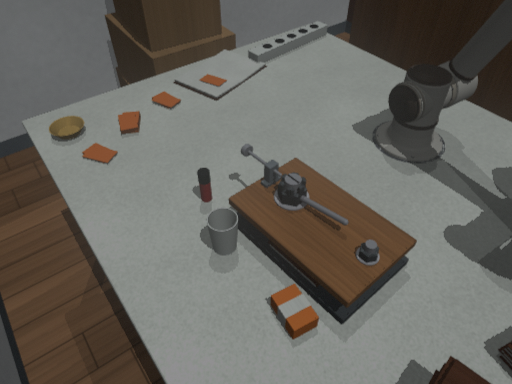

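The top view shows the board, with the bar pointing left (+y) and its end near crop (210,347). The spindle is near (432,322) with a horizontal saw line, and the pin head is near (675,308). The scene view confirms the layout: the cup and box are beyond the press and the glue stick is on the pin's side.

```bash
python3 - <<'E'
from h import *
d=np.load('pics/top1.png.npy');P=cloud('top',d);Z=P[...,2]
vv,uu=np.indices(d.shape)
reg=(uu>100)&(uu<320)&(vv>180)&(vv<300)
k=(reg&(np.abs(Z-90)<6)).astype(np.uint8)
n,l,s,c=cv2.connectedComponentsWithStats(k); i=1+s[1:,4].argmax()
hull=cv2.convexHull(P[l==i][:,:2].astype(np.float32)); print('board',cv2.minAreaRect(hull), np.median(Z[l==i]))
# spindle face
f=lambda u,v,z: atz('top',u/3.4+95,v/3.4+140,z).round(1)
sp=f(432,322,152); print('spindle px',sp,'pin head',f(686,308,135),'bar tip',f(208,348,124),'2nd',f(102,337,130))
k=reg&(Z>146.5)&(np.hypot(P[...,0]-510,P[...,1]-35)<26); print('spindle depth',P[k].mean(0).round(1),k.sum())
r=np.hypot(P[...,0]-sp[0],P[...,1]-sp[1])
k=reg&(r>55)&(r<165)&(P[...,1]>sp[1])&(Z>107)&(Z<135); q=P[k]; q=q[np.abs(q[:,0]-sp[0])<60]
L=cv2.fitLine(q[:,:2].astype(np.float32),cv2.DIST_L2,0,.01,.01).ravel();print('bar',len(q),q.mean(0).round(1),L, np.arctan2(abs(L[1]),L[0]*np.sign(L[1])))
k=reg&(P[...,1]<sp[1]-100)&(Z>120); q=P[k];print('pin head',len(q),q.min(0).round(1),q.max(0).round(1),q.mean(0).round(1))
k=reg&(P[...,1]<sp[1]-40)&(P[...,1]>sp[1]-100)&(Z>142); q=P[k];print('bracket',q.mean(0).round(1))
E
```

```text
board ((504.09844970703125, 121.85596466064453), (230.30801391601562, 370.4245910644531), 4.585007190704346) 89.41035926957318
spindle px [510.8  36.2 152. ] pin head [ 524.3 -135.8  135. ] bar tip [487.8 189.6 124. ] 2nd [493.7 260.  130. ]
spindle depth [510.7  36.9 151.4] 240
bar 267 [495.6 140.5 123.9] [ 1.4398560e-01 -9.8957980e-01  4.9555853e+02  1.4049030e+02] 1.7152842
pin head 175 [ 509.5 -133.6  133. ] [539.4 -64.  153.1] [ 522.7 -109.6  142.3]
bracket [516.8 -35.3 149. ]
```

send_rows --targets '[{"gripper": 1,"az": 7.1},{"gripper": 1,"x": 2.8,"y": 1.9},{"gripper": 1,"x": 2.8,"y": 1.9},{"gripper": 1,"x": 2.8,"y": 1.9},{"gripper": 1,"x": 2.8,"y": 1.9}]'

```text
$.targets[0]: bad value
```

send_rows --targets '[{"gripper": 1,"x": 2.8,"y": 1.9},{"gripper": 1,"x": 2.8,"y": 1.9},{"gripper": 1,"x": 2.8,"y": 1.9},{"gripper": 1,"x": 2.8,"y": 1.9},{"gripper": 1,"x": 2.8,"y": 1.9}]'

```text
$.targets[0]: bad value
```

send_rows --targets '[{"gripper": 1,"x": 2.8,"y": 1.9},{"gripper": 1,"x": 2.8,"y": 1.9},{"gripper": 1,"x": 2.8,"y": 1.9},{"gripper": 1,"x": 2.8,"y": 1.9},{"gripper": 1}]'

```text
$.targets[0]: bad value
```

send_rows --targets '[{"gripper": 1,"x": 0,"y": 0,"z": 0,"ax": 0,"ay": 0,"az": 7.1},{"gripper": 1,"x": 2.8,"y": 1.9,"z": 0,"ax": 0,"ay": 0,"az": 0}]'

```text
clock: 1.07
position: [209.3, 568.4, 230.4]
ee_rot: [0.976, -0.218, 0.0, -0.001]
contact_force: [1.0, 0.3, 0.2]
gripper_width: 63.9
grasp_force: 0.0
```

send_rows --targets '[{"gripper": 1,"x": 2.8,"y": 1.9,"z": 0,"ax": 0,"ay": 0,"az": 0},{"gripper": 1,"x": 2.8,"y": 1.9,"z": 0,"ax": 0,"ay": 0,"az": 0},{"gripper": 1,"x": 2.8,"y": 1.9,"z": 0,"ax": 0,"ay": 0,"az": 0},{"gripper": 1,"x": 2.8,"y": 1.9,"z": 0,"ax": 0,"ay": 0,"az": 0},{"gripper": 1,"x": 2.8,"y": 1.9,"z": 0,"ax": 0,"ay": 0,"az": 0}]'

```text
clock: 1.48
position: [297.7, 418.3, 231.5]
ee_rot: [0.976, -0.217, 0.0, -0.0]
contact_force: [0.6, 0.0, -0.2]
gripper_width: 0.5
grasp_force: 0.0
```

send_rows --targets '[{"gripper": 1,"x": 2.8,"y": 1.9,"z": 0,"ax": 0,"ay": 0,"az": 0},{"gripper": 1,"x": 2.8,"y": 1.9,"z": 0,"ax": 0,"ay": 0,"az": 0},{"gripper": 1,"x": 2.8,"y": 1.9,"z": 0,"ax": 0,"ay": 0,"az": 0},{"gripper": 1,"x": 2.8,"y": 1.9,"z": 0,"ax": 0,"ay": 0,"az": 0},{"gripper": 1,"x": 2.8,"y": 1.9,"z": 0,"ax": 0,"ay": 0,"az": 0}]'

```text
clock: 1.9
position: [384.1, 272.7, 231.7]
ee_rot: [0.976, -0.217, 0.0, -0.0]
contact_force: [1.3, 0.1, 0.5]
gripper_width: -0.2
grasp_force: 0.0
```

send_rows --targets '[{"gripper": 1,"x": 2.8,"y": 1.9,"z": 0,"ax": 0,"ay": 0,"az": 0},{"gripper": 1,"x": 2.8,"y": 1.9,"z": 0,"ax": 0,"ay": 0,"az": 0},{"gripper": 1,"x": 2.8,"y": 1.9,"z": 0,"ax": 0,"ay": 0,"az": 0},{"gripper": 1,"x": 2.8,"y": 1.9,"z": 0,"ax": 0,"ay": 0,"az": 0},{"gripper": 1,"x": 0,"y": 0,"z": 0,"ax": 0,"ay": 0,"az": 0}]'

```text
clock: 2.32
position: [454.3, 154.1, 231.4]
ee_rot: [0.975, -0.22, 0.0, 0.0]
contact_force: [0.3, 0.1, 0.3]
gripper_width: -0.2
grasp_force: 0.0
```

send_rows --targets '[{"gripper": 1,"x": 0,"y": 0,"z": 3.2,"ax": 0,"ay": 0,"az": 0},{"gripper": 1,"x": 0,"y": 0,"z": 3.2,"ax": 0,"ay": 0,"az": 0},{"gripper": 1,"x": 0,"y": 0,"z": 3.2,"ax": 0,"ay": 0,"az": 0},{"gripper": 1,"x": 0,"y": 0,"z": 3.1,"ax": 0,"ay": 0,"az": 0},{"gripper": 1,"x": 0,"y": 0,"z": 0,"ax": 0,"ay": 0,"az": 0}]'

```text
clock: 2.73
position: [448.9, 155.7, 99.2]
ee_rot: [0.976, -0.218, -0.004, 0.004]
contact_force: [-0.0, -1.1, 0.8]
gripper_width: -0.2
grasp_force: 0.0
```

```bash
python3 - <<'E'
from h import *
s=arm.read_state();p=s['position'];M=R.from_quat(s['ee_rot']).as_matrix();print(p,M[:,0].round(3),M[:,1].round(3))
for t in [(543.9,148.6,p[2])]: print(M.T@(np.array(t)-p))
im,d=snap('wrist','w1.png')
E
```

```text
[448.87134145 155.65074587  99.20977177] [ 0.905 -0.426 -0.007] [-0.426 -0.905  0.01 ]
[ 88.96968135 -34.11257301  -0.94187418]
```

View pics/w1.png

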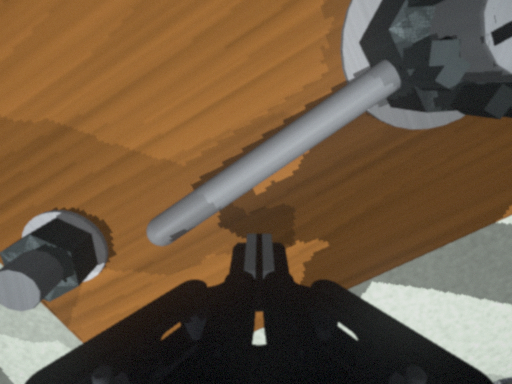

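The wrist view shows the shut fingers (near 260,250) standing free on the near side of the bar, whose end is at about (160,232). Now I push.

send_rows --targets '[{"gripper": 1,"x": 1.1,"y": -0.4,"z": -0.2,"ax": 0,"ay": 0,"az": 0},{"gripper": 1,"x": 1.1,"y": -0.4,"z": 0,"ax": 0,"ay": 0,"az": 0},{"gripper": 1,"x": 1.0,"y": -0.4,"z": 0,"ax": 0,"ay": 0,"az": 0},{"gripper": 1,"x": 1.0,"y": -0.4,"z": 0,"ax": 0,"ay": 0,"az": 0},{"gripper": 1,"x": 1.0,"y": -0.4,"z": 0,"ax": 0,"ay": 0,"az": 0}]'

```text
clock: 3.2
position: [509.3, 154.5, 107.8]
ee_rot: [0.976, -0.217, 0.001, -0.001]
contact_force: [-3.8, 1.7, 2.0]
gripper_width: -0.2
grasp_force: 1.9
```

send_rows --targets '[{"gripper": 1,"x": 0.8,"y": -0.4,"z": 0,"ax": 0,"ay": 0,"az": 0},{"gripper": 1,"x": 0.8,"y": -0.3,"z": 0,"ax": 0,"ay": 0,"az": 0},{"gripper": 1,"x": 0.7,"y": -0.3,"z": 0,"ax": 0,"ay": 0,"az": 0},{"gripper": 1,"x": 0,"y": 0,"z": 0,"ax": 0,"ay": 0,"az": 0}]'

```text
clock: 3.53
position: [534.7, 152.8, 106.0]
ee_rot: [0.976, -0.218, 0.0, 0.0]
contact_force: [0.2, 0.3, 0.1]
gripper_width: 0.1
grasp_force: 0.1
```

```bash
cat > bar.py <<'E'
from h import *
s=arm.read_state();p=s['position'];M=R.from_quat(s['ee_rot']).as_matrix();print(p,M[:,0].round(3),s['contact_force'].round(1))
import time
c0=np.array([510.9,37]); f=str(round(s['clock'],1))
for n in['wrist','top']:
    im,d=snap(n,f'{n}_{f}.png');P=cloud(n,d);r=np.hypot(P[...,0]-c0[0],P[...,1]-c0[1]);Z=P[...,2]
    zl=110+14*(r-30)/120+7
    k=(r>50)&(r<155)&(P[...,1]>c0[1])&(np.abs(Z-zl)<4.5)
    nn,l,st,c=cv2.connectedComponentsWithStats(k.astype(np.uint8),connectivity=4)
    for i in np.argsort(-st[1:,4])[:3]+1:
        q=P[l==i]; m=q.mean(0); L=cv2.fitLine(q[:,:2].astype(np.float32),cv2.DIST_HUBER,0,.01,.01).ravel(); L*=np.sign(L[1])
        print(n,len(q),m.round(1),'nut line',2.094-(np.arctan2(L[1],L[0])-.08),'nut centre',2.094-(np.arctan2(m[1]-c0[1],m[0]-c0[0])-.08))
E
python3 bar.py
```

```text
[534.67914185 152.80741392 105.95434589] [ 0.905 -0.426  0.001] [0.2 0.3 0.1]
wrist 5907 [547.2 134.5 125.4] nut line 0.94395936 nut centre 0.9592765473266167
wrist 1 [539.3  94.2 116.7] nut line 1.6202728 nut centre 1.0647486712222096
wrist 1 [539.5  95.7 116.8] nut line 0.42481792 nut centre 1.0567301393484574
top 132 [538.  110.  121.6] nut line 1.0005143 nut centre 0.9588470823524446
```

send_rows --targets '[{"gripper": 1,"x": 0.3,"y": 0,"z": 0,"ax": 0,"ay": 0,"az": 0},{"gripper": 1,"x": 0.3,"y": 0,"z": 0,"ax": 0,"ay": 0,"az": 0},{"gripper": 1,"x": 0.3,"y": 0,"z": 0,"ax": 0,"ay": 0,"az": 0},{"gripper": 1,"x": 0.1,"y": 0,"z": 0,"ax": 0,"ay": 0,"az": 0},{"gripper": 1,"x": 0,"y": 0,"z": 0,"ax": 0,"ay": 0,"az": 0}]'

```text
clock: 4.05
position: [542.7, 149.1, 106.4]
ee_rot: [0.976, -0.218, 0.0, -0.0]
contact_force: [-1.7, 1.2, 0.4]
gripper_width: -0.0
grasp_force: 0.8
```

```bash
python3 bar.py
```

```text
[542.74130711 149.12730906 106.44004634] [ 0.905 -0.425  0.   ] [-1.7  1.2  0.4]
wrist 5797 [554.4 131.7 125.4] nut line 1.017636 nut centre 1.0341690656831972
wrist 2 [553.2 158.3 132.6] nut line -0.42657447 nut centre 0.9390102199832748
wrist 1 [546.   98.1 117.4] nut line 0.52281725 nut centre 1.1245371227719945
top 126 [542.8 106.4 121.2] nut line 1.0839931 nut centre 1.033552789330467
```

send_rows --targets '[{"gripper": 1,"x": -2.0,"y": 0,"z": 0,"ax": 0,"ay": 0,"az": 0},{"gripper": 1,"x": -1.0,"y": 0,"z": 0,"ax": 0,"ay": 0,"az": 0},{"gripper": 1,"x": 0,"y": 0,"z": -3.5,"ax": 0,"ay": 0,"az": 0},{"gripper": 1,"x": 0,"y": 0,"z": -3.5,"ax": 0,"ay": 0,"az": -6},{"gripper": 1,"x": 0,"y": 0,"z": -3.5,"ax": 0,"ay": 0,"az": -6}]'

```text
clock: 4.57
position: [514.6, 161.1, 212.5]
ee_rot: [0.994, -0.111, -0.0, 0.001]
contact_force: [1.3, 0.0, 0.3]
gripper_width: -0.1
grasp_force: 0.0
```

send_rows --targets '[{"gripper": 1,"x": 0,"y": 0,"z": 0,"ax": 0,"ay": 0,"az": -6},{"gripper": 1,"x": 0,"y": 0,"z": 0,"ax": 0,"ay": 0,"az": -6},{"gripper": 1,"x": 0,"y": 0,"z": 0,"ax": 0,"ay": 0,"az": -5.8},{"gripper": 1,"x": 0,"y": 3.4,"z": 0,"ax": 0,"ay": 0,"az": 0},{"gripper": 1,"x": 0,"y": 3.4,"z": 0,"ax": 0,"ay": 0,"az": 0}]'

```text
clock: 4.98
position: [520.6, 93.9, 211.6]
ee_rot: [0.999, 0.043, 0.0, 0.0]
contact_force: [0.6, -0.2, 1.4]
gripper_width: 0.0
grasp_force: 0.0
```

send_rows --targets '[{"gripper": 1,"x": 0,"y": 3.4,"z": 0,"ax": 0,"ay": 0,"az": 0},{"gripper": 1,"x": 0,"y": 3.4,"z": 0,"ax": 0,"ay": 0,"az": 0},{"gripper": 1,"x": 0,"y": 3.4,"z": 0,"ax": 0,"ay": 0,"az": 0},{"gripper": 1,"x": 0,"y": 3.4,"z": 0,"ax": 0,"ay": 0,"az": 0},{"gripper": 1,"x": 0,"y": 3.4,"z": 0,"ax": 0,"ay": 0,"az": 0}]'

```text
clock: 5.4
position: [534.2, -77.5, 211.7]
ee_rot: [0.999, 0.041, 0.0, 0.0]
contact_force: [0.8, 0.9, -0.7]
gripper_width: -0.3
grasp_force: 0.0
```

send_rows --targets '[{"gripper": 1,"x": 0,"y": 3.4,"z": 0,"ax": 0,"ay": 0,"az": 0},{"gripper": 1,"x": 0,"y": 3.4,"z": 0,"ax": 0,"ay": 0,"az": 0},{"gripper": 1,"x": 0,"y": 3.4,"z": 0,"ax": 0,"ay": 0,"az": 0},{"gripper": 1,"x": 0,"y": 0,"z": 0,"ax": 0,"ay": 0,"az": 0}]'

```text
clock: 5.73
position: [542.6, -182.1, 211.2]
ee_rot: [0.999, 0.038, -0.0, 0.001]
contact_force: [0.8, 0.6, -0.1]
gripper_width: -0.2
grasp_force: 0.0
```

```bash
python3 - <<'E'
from h import *
exec(open('bar.py').read())
q=cloud('top',d); k=(q[...,1]<-90)&(q[...,1]>-180)&(np.abs(q[...,0]-524)<25)&(q[...,2]>120)&(q[...,2]<156)
print('head?',k.sum(),q[k].min(0),q[k].max(0)) if k.any() else 0
yd=np.array([-.0799,.9968]);face=c0-yd*172
for w in[(*(c0-yd*219),122)]: print('shift to start',M.T@(np.array(w)-p))
print('face-tcp',M.T@(np.array([*face,135])-p))
a=cv2.imread(f'pics/top_{f}.png')[140:300,95:325]
b=cv2.imread(f'pics/wrist_{f}.png')
cv2.imwrite('pics/tw.png',np.hstack([cv2.resize(a,(414,288),interpolation=cv2.INTER_CUBIC),cv2.resize(b,(384,288))]))
E
```

```text
[ 542.55000277 -182.12946297  211.18352678] [ 0.997  0.076 -0.   ] [ 0.8  0.6 -0.1]
top 230 [553.8 132.3 124.5] nut line 1.039667 nut centre 1.026544929587964
shift to start [-14.01304099  -2.06744277  89.18535474]
face-tcp [-14.18632796 -49.04369951  76.10144962]
```

View pics/tw.png

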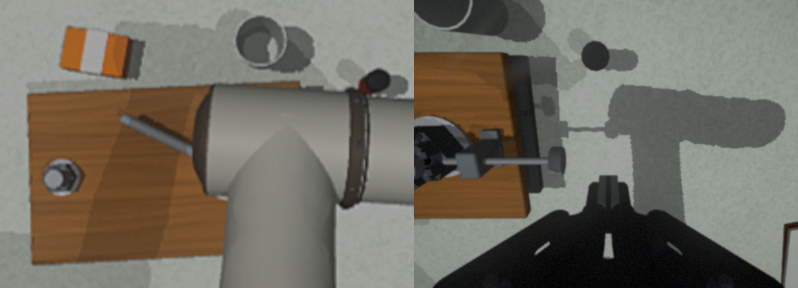

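The nut reads 1.03 with the finger clear of the bar. In the wrist view the pin head (about 556,158 in the composite) lies left of and slightly ahead of the fingers (608,190), which stand clear of it. I descend and push.

send_rows --targets '[{"gripper": 1,"x": -0.7,"y": 0,"z": 2.5,"ax": 0,"ay": 0,"az": 0},{"gripper": 1,"x": -0.7,"y": 0,"z": 2.5,"ax": 0,"ay": 0,"az": 0},{"gripper": 1,"x": 0,"y": 0,"z": 2.5,"ax": 0,"ay": 0,"az": 0},{"gripper": 1,"x": 0,"y": 0,"z": 1.3,"ax": 0,"ay": 0,"az": 0},{"gripper": 1,"x": 0,"y": -1.0,"z": 0,"ax": 0,"ay": 0,"az": 0}]'

```text
clock: 6.25
position: [525.6, -167.7, 120.2]
ee_rot: [0.999, 0.04, -0.003, -0.0]
contact_force: [0.2, 0.2, 0.4]
gripper_width: 0.3
grasp_force: 0.0
```

send_rows --targets '[{"gripper": 1,"x": 0,"y": -1.0,"z": 0,"ax": 0,"ay": 0,"az": 0},{"gripper": 1,"x": 0,"y": -1.0,"z": 0,"ax": 0,"ay": 0,"az": 0},{"gripper": 1,"x": 0,"y": -0.8,"z": 0,"ax": 0,"ay": 0,"az": 0},{"gripper": 1,"x": 0,"y": -0.8,"z": 0,"ax": 0,"ay": 0,"az": 0},{"gripper": 1,"x": 0,"y": -0.8,"z": 0,"ax": 0,"ay": 0,"az": 0}]'

```text
clock: 6.67
position: [525.4, -123.6, 124.7]
ee_rot: [0.999, 0.041, 0.002, 0.0]
contact_force: [0.4, -2.6, 1.5]
gripper_width: 0.0
grasp_force: 1.2
```

send_rows --targets '[{"gripper": 1,"x": 0,"y": -0.7,"z": 0,"ax": 0,"ay": 0,"az": 0},{"gripper": 1,"x": 0,"y": -0.7,"z": 0,"ax": 0,"ay": 0,"az": 0},{"gripper": 1,"x": 0,"y": -0.7,"z": 0,"ax": 0,"ay": 0,"az": 0},{"gripper": 1,"x": 0,"y": -0.7,"z": 0,"ax": 0,"ay": 0,"az": 0},{"gripper": 1,"x": 0,"y": 0,"z": 0,"ax": 0,"ay": 0,"az": 0}]'

```text
clock: 7.08
position: [521.8, -95.4, 123.2]
ee_rot: [0.999, 0.041, -0.0, -0.0]
contact_force: [1.0, 0.2, -0.7]
gripper_width: -0.1
grasp_force: 0.0
```

send_rows --targets '[{"gripper": 1,"x": 0,"y": -0.5,"z": 0,"ax": 0,"ay": 0,"az": 0},{"gripper": 1,"x": 0,"y": -0.5,"z": 0,"ax": 0,"ay": 0,"az": 0},{"gripper": 1,"x": 0,"y": -0.3,"z": 0,"ax": 0,"ay": 0,"az": 0},{"gripper": 1,"x": 0,"y": 0,"z": 0,"ax": 0,"ay": 0,"az": 0}]'

```text
clock: 7.42
position: [520.7, -83.1, 123.0]
ee_rot: [0.999, 0.041, -0.0, -0.0]
contact_force: [-0.0, 0.3, -0.7]
gripper_width: 0.2
grasp_force: 0.0
```

send_rows --targets '[{"gripper": 1,"x": 0,"y": -0.3,"z": 0,"ax": 0,"ay": 0,"az": 0},{"gripper": 1,"x": 0,"y": -0.3,"z": 0,"ax": 0,"ay": 0,"az": 0}]'

```text
clock: 7.58
position: [520.3, -77.8, 123.0]
ee_rot: [0.999, 0.04, -0.0, 0.0]
contact_force: [0.5, -2.0, -0.2]
gripper_width: 0.3
grasp_force: 1.1
```

send_rows --targets '[{"gripper": 1,"x": 0,"y": -0.2,"z": 0,"ax": 0,"ay": 0,"az": 0},{"gripper": 1,"x": 0,"y": -0.2,"z": 0,"ax": 0,"ay": 0,"az": 0}]'

```text
clock: 7.75
position: [520.0, -74.3, 123.1]
ee_rot: [0.999, 0.041, -0.001, 0.001]
contact_force: [1.4, -14.4, -4.6]
gripper_width: -0.0
grasp_force: 7.2
```

send_rows --targets '[{"gripper": 1,"x": 0,"y": -0.2,"z": 0,"ax": 0,"ay": 0,"az": 0},{"gripper": 1,"x": 0,"y": 0,"z": 0,"ax": 0,"ay": 0,"az": 0}]'

```text
clock: 7.92
position: [520.0, -74.3, 123.1]
ee_rot: [0.999, 0.041, -0.001, 0.002]
contact_force: [2.4, -14.3, -3.4]
gripper_width: -0.0
grasp_force: 7.4
```

Force rises at y ≈ -74, where I expect the head to meet the bracket. I back off, lift and check.

send_rows --targets '[{"gripper": 1,"x": 0,"y": 2.5,"z": 0,"ax": 0,"ay": 0,"az": 0},{"gripper": 1,"x": 0,"y": 3.0,"z": 0,"ax": 0,"ay": 0,"az": 0},{"gripper": 1,"x": -3,"y": 0,"z": -2.5,"ax": 0,"ay": 0,"az": 0},{"gripper": 1,"x": -3,"y": 0,"z": -2.5,"ax": 0,"ay": 0,"az": 0},{"gripper": 1,"x": -3,"y": 0,"z": -2.5,"ax": 0,"ay": 0,"az": 0}]'

```text
clock: 8.33
position: [433.8, -134.1, 197.6]
ee_rot: [0.999, 0.04, -0.002, -0.0]
contact_force: [-0.3, 0.7, 1.3]
gripper_width: -0.3
grasp_force: 0.0
```

send_rows --targets '[{"gripper": 1,"x": -3,"y": 3,"z": 0,"ax": 0,"ay": 0,"az": 0},{"gripper": 1,"x": -3,"y": 3,"z": 0,"ax": 0,"ay": 0,"az": 0},{"gripper": 1,"x": 0,"y": 3,"z": 0,"ax": 0,"ay": 0,"az": 0},{"gripper": 1,"x": 0,"y": 0,"z": 0,"ax": 0,"ay": 0,"az": 0}]'

```text
clock: 8.67
position: [382.9, -230.0, 199.0]
ee_rot: [0.999, 0.039, 0.001, 0.0]
contact_force: [0.9, -0.8, 0.8]
gripper_width: -0.1
grasp_force: 0.0
```

```bash
python3 - <<'E'
from h import *
exec(open('bar.py').read())
q=cloud('top',d)-np.array([510.9,37,0]); y=q[...,1]*.9968-q[...,0]*.0799;x=q[...,0]*.9968+q[...,1]*.0799
k=(y<-62)&(y>-190)&(np.abs(x)<20)&(q[...,2]>120)&(q[...,2]<156)
print('head',k.sum(),y[k].min() if k.any() else 0)
a=cv2.imread(f'pics/top_{f}.png')[140:300,95:325]
b=cv2.imread(f'pics/wrist_{f}.png')
cv2.imwrite('pics/fin.png',np.hstack([cv2.resize(a,(414,288),interpolation=cv2.INTER_CUBIC),cv2.resize(b,(384,288))]))
E
```

```text
[ 382.90323325 -230.02587158  198.98405805] [0.997 0.077 0.002] [ 0.9 -0.8  0.8]
top 241 [552.8 129.8 124.2] nut line 1.022385 nut centre 1.0270489440692379
head 206 -97.30356543488752
```

View pics/fin.png

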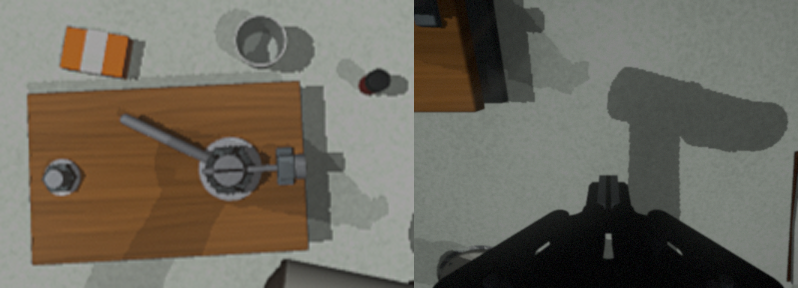

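The top view shows the pin head against the bracket (about 298,165). Its outer face is 97 mm from the axis, where 98 mm is home. The nut reads about 1.025, the bystanders haven't moved, and the arm is clear.

```bash
python3 -c "
from bench import arm
print(arm.job_done())"
```

```text
the job is handed in; nothing more can be done
None
```

Job handed in, verdict not returned: the nut measures about 1.03 rad (target 1.047), the pin is home against the bracket, and the cup, card box and glue stick look unmoved.

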